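Edge a spacer plate out of its rack and set it on the balance

TASK

In the concrete lab, weigh the spacer plate with the round hole: slide it along its lane until roughly a third of its length overhangs the open front edge of the rack, then pinch the overhanging end, lift the plate and set it down flat in the middle of the balance's round pan. Do not drop it, and leave the plate with the long slot where it lies.

Things in the scene. Friction and masses are not known exactly. Their poses are not given: they have to be found in the camera images.
- round_hole_plate: Plate to weigh: bare aluminium, 150 long (own x) x 44 wide x 10 mm thick, one 26 mm round hole in the middle, about 0.16 kg. Lies loose, flat and lengthwise in one of the rack's two lanes, front end 10 to 25 mm behind the rack's front edge. Origin: centre of its underside, z up.
- slot_plate: Bystander plate in the other lane: same aluminium and same 150 x 44 x 10 mm, but with an 80 x 12 mm slot along its length. Origin: centre of its underside, x along its length. Must stay where it lies.
- rack: Fixed grey block 240 (x) x 158 mm (y). Black deck 60 mm above bench; two 52 mm wide lanes along x, centred at y -35 and +35 mm, between ribs 10 mm high, level with the plates' tops, so their sides cannot be gripped there. Lanes open at the front edge (x -120 mm, robot side), shut at the back by a rib from x 110 mm; 55 to 70 mm bare lane behind each plate. Origin: centre of underside, z up.
- pan (a point): Middle of the top of the balance's round steel pan: 84 mm across, 70 mm above the bench, z up, fixed, does not give. It is 5 mm thick on a thin stem over a white 200 x 170 mm housing whose top is 45 mm above the bench: beside the pan, fingers reaching below a plate on it have 25 mm. Stands left or right of the rack.
There are look-alikes about, which are no part of the job. Leave any green or orange look-alike of the round_hole_plate alone.

How it is judged:
By the outcome, as a careful person would: the job done as asked, in the order asked, and still so for the second after the job is handed in, with the robot touching nothing.
It also fails if it takes over 51 s, if anything falls off the work surface, if the arm or the gripper's body presses on something with over 40 N, if the wrist force passes 120 N, or if a joint passes its speed limit or range.

ROBOT

A 7-joint arm with a two-finger parallel gripper is mounted at the origin on the work surface. World frame = base frame: x ahead of the robot, y to its left, z up, the work surface at z = 0. Lengths are in m, angles in rad, forces in N, time in s.
With the tool pointing down it reaches from about 0.375 to 0.925 m from the base axis. Payload 3.1 kg.
Tool frame: the origin (TCP) lies on the centre line of the jaws, within the pads' length; the fingertips stand 17 mm ahead of it and the grasp point (between the pads) lies 2 mm behind it (bot.tip_extent is the distance from the TCP to the fingertips, in m); z points along the fingers, y is the direction in which the jaws open and shut (so a half turn about z gives the same grasp; the last joint's range is limited). The gripper opens to 85 mm and grips with 20 to 120 N. Pads are 22 mm wide; open, the fingers measure 114 mm over their backs; the gripper's body (76 mm by 85 mm) begins 54 mm behind the grasp point. The pads swing forward as they close: fully open they stand 13 mm farther back than shut.
Start: joints at [1.082, 0.383, 0.044, 1.598, -0.018, 1.161, -0.05], TCP at [0.248, -0.601, 0.248] pointing down, gripper open.
Joint ranges: [-2.61, 2.61], [-0.41, 2.15], [-1.48, 1.57], [0, 2.5], [-1.57, 4.71], [0.05, 1.97], [-2.85, 2.85]. Speed limits (rad/s): [2.79, 2.79, 3.14, 3.14, 3.14, 3.14, 3.14].

INTERFACE

Orientations are given as a 3x3 rotation matrix whose columns are the frame's x, y, z axes.
In Python, from plant import bot, eyes, spotter gives the robot as it stands.
- The arm moves only by the tool jog_arm, never from a script. Its argument "moves" is a list that holds one entry, the list of rows, each a list of 7 numbers: the shift along the tool's x, y, z in cm, then the turn, a rotation vector about the tool's x, y, z in rad, then the closure, from 0 (fully open) to 1 (shut). A call has 1 to 10 rows; each row shifts and turns the commanded pose from where the row before left it, along the tool's axes as they then stand; what a row does not reach is not made up. A row lasts 1/8 s, in which the tool goes at most 62.5 mm and 10.7 degrees, less where a joint would pass 70% of its speed; a pose out of reach is approached as far as the arm can. A call with a gripper value outside its range is refused whole. The fingers move at their own pace and stop on an object; the grip force is fixed at half the most. Time passes only in rows, so rows that do not move let the fingers close. It gives the time, the measured TCP pose, the force and the opening at its end, in the units of the state.
- bot.get_obs(): the state, without advancing time (a new reading comes with each control period).
- eyes.snapshot(name): name is "scene" or "top" or "wrist"; returns (picture, depth): 420x560x3 uint8, red, green, blue; 420x560 float32, m along the optical axis (not along the pixel's ray), 0 where there is no reading.
- eyes.camera_params(name): a dict with "camera_matrix" (3x3 intrinsics, pixels), "xyz" and "rotation" of the camera in the world. Camera axes: x right, y down, z forward; pixel columns grow to the right and rows downward; lengths in m; the calibration is good to about 2 mm. A picture is of the moment at which its call begins: read the wrist's pose just before it. camera_params takes no time and is no camera call; for the wrist camera it gives the pose at the moment of the call.
- bot.close_job(): hands the job in, once; it reports no verdict.
Trained networks look in the newest picture that a camera, given by its name, has taken for a name from the list of things; names that differ only in an ending like _2 or _b are one class to them, and where a whole thing is asked for, a point or a joint stands for the part that bears it (a point fixed in the world has none). Each returns a list of dicts, best first, with "p" (0 to 1); they miss things now and then, are a little off and sometimes report something else, mostly with a low value. They report only what shows in the picture. A call takes as long as a camera call. They do not tell look-alikes from the thing itself.
- spotter.silhouettes(camera, label): "region" (420x560 bool, what is visible of it) and "box" ([left, top, right, bottom] in pixels, round what is visible of it).
The state is a dict: "t": time; "joint_pos": joint angles; "joint_velocities": joint speeds; "joint_efforts": joint torques, N m; "tool_pos": TCP position; "tcp_rot": TCP orientation; "ft_force": force on the tool from outside, world axes, zero at the start; "ft_torque": the same for the moment, N m; "grip_width": finger opening in m.
Only numpy, scipy, OpenCV 4.12 (cv2) and the standard library are available. Lean on these libraries where they do the work, as an engineer would, in place of code of your own. Each camera call takes 0.05 s, during which the arm holds its last target. There are 200 camera calls.

## Working session

There is one attempt and no reset: what is moved stays moved. The work goes in short steps, Python scripts to look and compute and a tool call to move; the robot and the scene stay as the last step left them, time stands still between calls to the robot, and variables do not carry over. Pictures are saved under pics/ and viewed, about 8 in all and at most 12, crops included, and the job is handed in when it is done.

Besides the shell and the picture viewer there is one more tool, called after "Request:" as name(argument=value, ...), one argument or row to a line, values as JSON. jog_arm: Moves the arm, as the interface text tells. Its arguments: {"type":"object","properties":{"moves":{"type":"array","items":{"type":"array","items":{"type":"array","items":{"type":"number"}}}}},"required":["moves"]}

```bash
ls; mkdir -p pics; python3 - <<'E'
from plant import bot, eyes, spotter
import cv2,numpy as np
o=bot.get_obs();print(o['t'],o['tool_pos'],o['tcp_rot'],o['grip_width'],bot.tip_extent)
ims=[]
for n in("top","scene"):
    p,d=eyes.snapshot(n);np.savez(f'{n}0.npz',p=p,d=d,**eyes.camera_params(n))
    cv2.imwrite(f'pics/{n}0.png',p[:,:,::-1])
    print(n,eyes.camera_params(n))
E
```

```text
pics
0.0 [ 0.24727603 -0.600142    0.2468581 ] [[ 9.24563584e-01  3.81026064e-01 -1.14793337e-03]
 [ 3.81027766e-01 -9.24560455e-01  2.40961451e-03]
 [-1.43207872e-04 -2.66523632e-03 -9.99996438e-01]] 0.08552251221532989 0.017
top {'camera_matrix': array([[397.49388219,   0.        , 285.09303502],
       [  0.        , 397.49388219, 203.75106755],
       [  0.        ,   0.        ,   1.        ]]), 'xyz': array([ 0.3615278 , -0.12898249,  1.15173156]), 'rotation': array([[-0.01817599, -0.99067748,  0.13501024],
       [-0.99965909,  0.01547487, -0.02102946],
       [ 0.01874414, -0.13534644, -0.99062102]])}
scene {'camera_matrix': array([[495.18410279,   0.        , 273.70686113],
       [  0.        , 495.18410279, 207.13153117],
       [  0.        ,   0.        ,   1.        ]]), 'xyz': array([ 1.06282128, -0.90673321,  0.96577485]), 'rotation': array([[ 0.79752427,  0.41632065, -0.43661443],
       [ 0.60325758, -0.54320416,  0.58396021],
       [ 0.00594392, -0.72911341, -0.68436709]])}
```

View pics/top0.png

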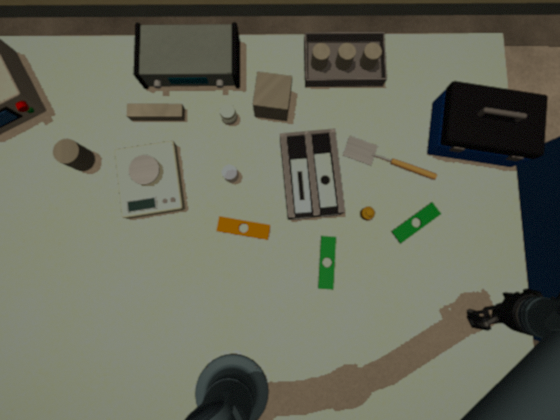

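View pics/scene0.png

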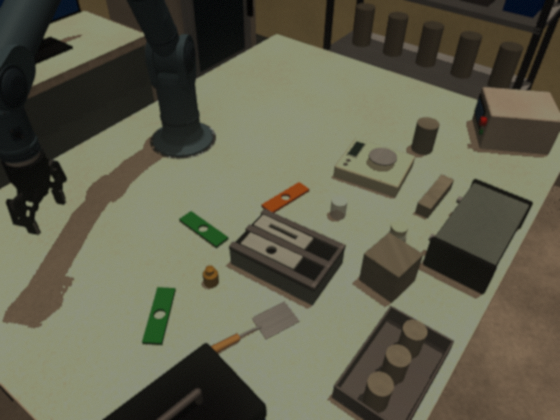

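The top view shows the rack around (312,173). The slot plate is in its left lane at (300,187), and the bare round-hole plate is in the right lane with its hole at (325,180). The balance pan is at (145,168). The green plates at (327,262) and (416,222) and the orange one at (243,228) are look-alikes lying on the bench. The target is the aluminium plate with the round hole, and I'll confirm it in an enlarged crop.

```bash
cat > h.py <<'E'
import numpy as np,cv2
def cloud(d,K,xyz,R):
    v,u=np.mgrid[:d.shape[0],:d.shape[1]]
    c=np.dstack([(u-K[0,2])/K[0,0],(v-K[1,2])/K[1,1],np.ones_like(u)])*d[...,None]
    return c@R.T+xyz
def ray(uv,z,K,xyz,R):
    r=R@np.linalg.solve(K,[uv[0],uv[1],1.]); return xyz+r*(z-xyz[2])/r[2]
def proj(P,K,xyz,R):
    q=K@(R.T@(np.asarray(P,float)-xyz)); return q[:2]/q[2]
E
python3 - <<'E'
from plant import bot, eyes, spotter
from h import *
p,d=eyes.snapshot("top");c=eyes.camera_params("top");K,x,R=c['camera_matrix'],c['xyz'],c['rotation']
P=cloud(d,K,x,R)
for n in("round_hole_plate","slot_plate","rack","pan"):
    try:
        for s in spotter.silhouettes("top",n)[:6]:
            m=s['region']; Q=P[m&(d>0)]
            r=cv2.minAreaRect((Q[:,:2]*1000).astype(np.float32))
            print(n,round(s['p'],2),np.round(s['box']),'z',np.round(np.percentile(Q[:,2],[5,50,95]),3),'rect mm',np.round(r[0]),np.round(r[1]),round(r[2],1), 'col',p[m].mean(0).round())
    except Exception as e: print(n,e)
# pan from depth
Z=P[...,2];m=np.zeros(Z.shape,bool);m[130:210,105:190]=1
for lo,hi in((.06,.08),(.035,.055)):
    Q=P[m&(Z>lo)&(Z<hi)];cc=cv2.minEnclosingCircle((Q[:,:2]*1000).astype(np.float32));print(lo,len(Q),Q.mean(0),np.median(Q[:,2]),cc)
cv2.imwrite('pics/c1.png',cv2.resize(np.hstack([p[120:230,270:355],p[120:230,105:190]])[:,:,::-1],None,fx=4.5,fy=4.5,interpolation=cv2.INTER_CUBIC))
E
```

```text
round_hole_plate 0.89 [319. 238. 336. 289.] z [0.007 0.01  0.014] rect mm [ 347. -269.] [ 44. 145.] 86.5 col [ 33. 104.  40.]
round_hole_plate 0.82 [392. 203. 441. 240.] z [0.006 0.01  0.014] rect mm [ 458. -533.] [ 44. 151.] 34.0 col [28. 98. 36.]
round_hole_plate 0.72 [217. 219. 269. 239.] z [0.006 0.011 0.014] rect mm [452. -32.] [152.  46.] 79.3 col [135.  90.  16.]
round_hole_plate 0.56 [315. 157. 338. 209.] z [0.064 0.07  0.074] rect mm [ 577. -266.] [156.  48.] 5.2 col [126. 130. 118.]
slot_plate 0.59 [291. 160. 314. 214.] z [0.066 0.071 0.074] rect mm [ 561. -196.] [151.  46.] 4.1 col [126. 130. 122.]
rack 0.72 [283. 129. 346. 220.] z [0.054 0.067 0.073] rect mm [ 608. -235.] [265. 174.] 4.6 col [71. 65. 58.]
pan 0.58 [116. 143. 186. 221.] z [0.035 0.046 0.072] rect mm [592. 233.] [201. 172.] 8.4 col [120. 122. 108.]
0.06 715 [0.61148488 0.23542198 0.07082478] 0.07082595530858327 ((611.7928466796875, 235.73414611816406), 42.2414436340332)
0.035 3279 [0.59015423 0.22667039 0.0457848 ] 0.045854311190863806 ((591.48486328125, 232.83905029296875), 127.05799865722656)
```

View pics/c1.png

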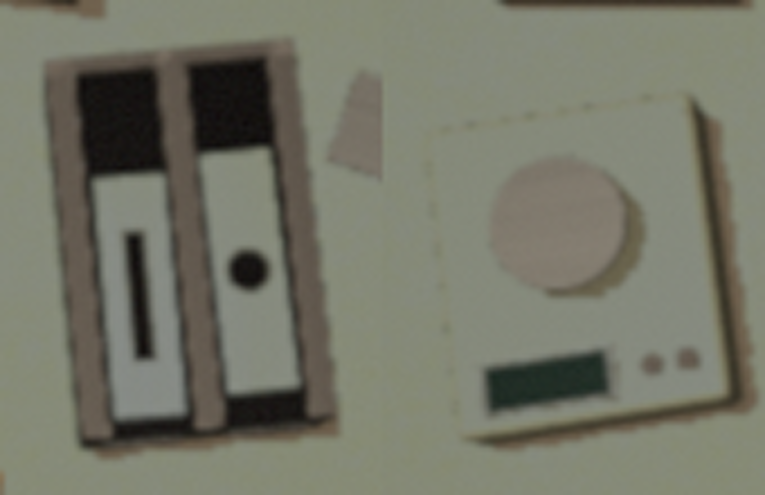

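Confirmed: the right lane holds the bare plate with the round hole and the left lane holds the slot plate. Measured values agree with the sizes given:
- **Plate:** about (0.577, -0.266), top at z 0.070, yaw about 4.6°.
- **Pan:** about (0.611, 0.235), z 0.0708, radius 42 mm.

Plan: push the plate from behind with closed fingers, then grip the overhanging end from above across its 44 mm width.

Request:
jog_arm(
  moves=[
    [[0,0,0,0,0,0.155,1],[0,0,0,0,0,0.155,1],[4.8,-3.2,0,0,0,0,1],[4.8,-3.2,0,0,0,0,1],[4.8,-3.2,0,0,0,0,1],[4.8,-3.2,0,0,0,0,1],[4.8,-3.2,0,0,0,0,1],[4.8,-3.2,0,0,0,0,1],[4.8,-3.2,0,0,0,0,1],[4.8,-3.2,0,0,0,0,1]],
  ],
)

```text
t: 1.6
tool_pos: [0.611, -0.3138, 0.2484]
tcp_rot: [[0.997, 0.08, 0.0], [0.08, -0.997, -0.0], [0.0, 0.0, -1.0]]
ft_force: [-0.3, -0.0, 0.2]
grip_width: -0.0002
```

Request:
jog_arm(
  moves=[
    [[4.0,-2.5,0,0,0,0,1],[3.6,-2.5,0,0,0,0,1],[0,0,0,0,0,0,1],[0,0,0,0,0,0,1]],
  ],
)

```text
t: 2.1
tool_pos: [0.681, -0.2594, 0.2479]
tcp_rot: [[0.997, 0.081, -0.001], [0.081, -0.997, -0.001], [-0.001, 0.001, -1.0]]
ft_force: [0.1, -0.7, 0.7]
grip_width: -0.0001
```

```bash
cat > look.py <<'E'
from plant import bot, eyes, spotter
from h import *
import sys
o=bot.get_obs();print(o['t'],np.round(o['tool_pos'],4),np.round(o['tcp_rot'],3).tolist(),np.round(o['ft_force'],1),o['grip_width'])
for cam in sys.argv[2:]:
    p,d=eyes.snapshot(cam);c=eyes.camera_params(cam);np.savez(sys.argv[1]+cam,p=p,d=d,K=c['camera_matrix'],x=c['xyz'],R=c['rotation'])
    P=cloud(d,c['camera_matrix'],c['xyz'],c['rotation'])
    cv2.imwrite(f'pics/{sys.argv[1]}{cam}.png',p[:,:,::-1])
    for n in('round_hole_plate','slot_plate'):
        for s in spotter.silhouettes(cam,n):
            Q=P[s['region']&(d>0)]
            if len(Q)<30: continue
            r=cv2.minAreaRect((Q[:,:2]*1000).astype(np.float32))
            print(cam,n,round(s['p'],2),np.round(s['box']),'z',np.round(np.percentile(Q[:,2],[5,50,95]),3),np.round(r[0],1),np.round(r[1],1),round(r[2],1))
E
python3 look.py a wrist top
```

```text
2.1 [ 0.681  -0.2594  0.2479] [[0.997, 0.081, -0.001], [0.081, -0.997, -0.001], [-0.001, 0.001, -1.0]] [ 0.1 -0.7  0.7] -0.00011705353998741448
wrist round_hole_plate 0.97 [422. 315. 521. 369.] z [0.002 0.01  0.011] [ 549.3 -430.9] [375.1 113. ] 56.7
wrist round_hole_plate 0.78 [ 36. 301. 154. 351.] z [0.002 0.01  0.011] [444.5 -29.5] [158.6  57.8] 79.9
wrist round_hole_plate 0.71 [270. 356. 285. 389.] z [0.005 0.01  0.276] [ 531.1 -273.8] [320.4  20.1] 4.5
wrist round_hole_plate 0.68 [249. 219. 294. 272.] z [0.066 0.07  0.071] [ 621.3 -262.4] [54.2 44.2] 5.7
top round_hole_plate 0.69 [217. 219. 273. 238.] z [0.006 0.01  0.014] [450.3 -32.2] [150.2  44.7] 79.1
top round_hole_plate 0.65 [393. 201. 439. 245.] z [0.006 0.01  0.014] [ 458.3 -533.4] [ 44.7 150.7] 34.2
top slot_plate 0.6 [289. 163. 304. 191.] z [0.067 0.07  0.074] [ 593.3 -186.7] [28.  77.6] 88.8
```

View pics/awrist.png

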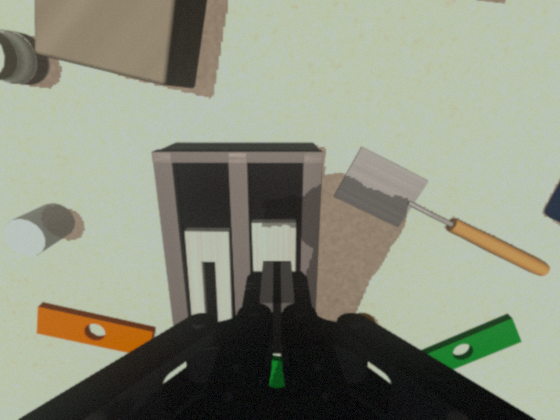

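The wrist picture shows the target plate's rear end at about (273,221) with bare lane behind it; the slot plate is to its left at (207,230). Depth puts the rear end near x 0.649. The closed fingers at x 0.681 have clearance on both sides, so I'll lower them.

Request:
jog_arm(
  moves=[
    [[0,0,5,0,0,0,1],[0,0,5,0,0,0,1],[0,0,4,0,0,0,1],[0,0,2.0,0,0,0,1],[0,0,0.7,0,0,0,1],[0,0,0,0,0,0,1]],
  ],
)

```text
t: 3.15
tool_pos: [0.6823, -0.2593, 0.0825]
tcp_rot: [[0.997, 0.081, 0.002], [0.081, -0.997, -0.001], [0.002, 0.001, -1.0]]
ft_force: [0.5, 0.4, -0.5]
grip_width: 0.0003
```

Request:
jog_arm(
  moves=[
    [[0,0,0.15,0,0,0,1],[-0.9,0,0,0,0,0,1],[-0.8,0,0,0,0,0,1],[-0.5,0,0,0,0,0,1],[-0.7,0,0,0,0,0,1],[-0.7,0,0,0,0,0,1],[-0.7,0,0,0,0,0,1],[-0.7,0,0,0,0,0,1],[-0.7,0,0,0,0,0,1],[-0.7,0,0,0,0,0,1]],
  ],
)

```text
t: 4.4
tool_pos: [0.6172, -0.2641, 0.0798]
tcp_rot: [[0.997, 0.081, 0.0], [0.081, -0.997, 0.0], [0.0, 0.0, -1.0]]
ft_force: [0.4, 0.4, 0.9]
grip_width: -0.0
```

```bash
python3 look.py b top wrist; python3 - <<'E'
import cv2,numpy as np
a=cv2.imread('pics/btop.png')[125:235,265:375];b=cv2.imread('pics/bwrist.png')[140:420,150:400]
cv2.imwrite('pics/b.png',np.hstack([cv2.resize(a,(420,420),interpolation=cv2.INTER_CUBIC),cv2.resize(b,(375,420))]))
E
```

```text
4.4 [ 0.6172 -0.2641  0.0798] [[0.997, 0.081, 0.0], [0.081, -0.997, 0.0], [0.0, 0.0, -1.0]] [0.4 0.4 0.9] -4.154877853642385e-05
top round_hole_plate 0.74 [215. 218. 271. 238.] z [0.    0.01  0.014] [450.7 -30.5] [154.6  50. ] 78.5
top round_hole_plate 0.67 [394. 201. 440. 240.] z [0.006 0.01  0.014] [ 457.8 -533.3] [ 43.7 150.8] 34.7
top slot_plate 0.87 [290. 161. 309. 215.] z [0.067 0.07  0.074] [ 562.4 -196.3] [147.5  43.8] 3.8
wrist round_hole_plate 0.62 [  0. 383.  59. 419.] z [0.001 0.01  0.011] [ 527.3 -136.6] [ 38.4 240.5] 46.5
wrist round_hole_plate 0.56 [225. 294. 313. 386.] z [0.061 0.07  0.071] [ 591.7 -259. ] [42.4 67.6] 78.0
wrist round_hole_plate 0.54 [548. 415. 560. 418.] z [-0.     0.001  0.003] [ 466.6 -509.1] [ 4. 11.] 33.5
wrist slot_plate 0.59 [ 73. 233. 185. 380.] z [0.063 0.07  0.071] [ 596.1 -200.8] [78.9 68. ] 2.5
```

View pics/b.png

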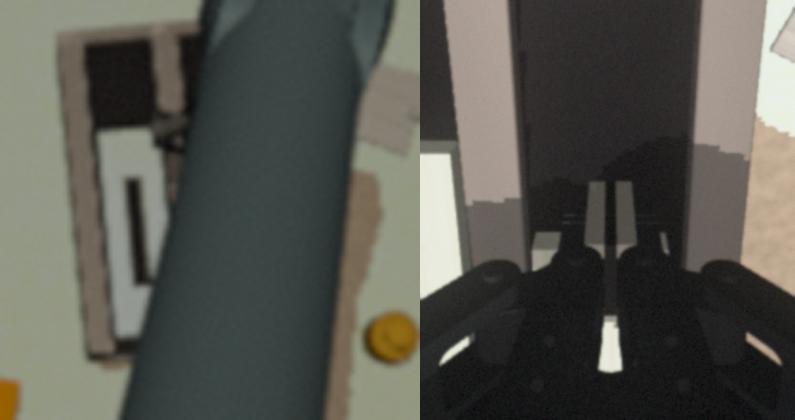

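The crop shows the fingers seated in the lane against the plate's rear end (near (540,233) in the crop); the slot plate hasn't moved. Next I'll measure the rack front edge and the plate's present ends.

```bash
cat > ends.py <<'E'
from h import *
import sys
e=np.array([.9967,.0807]);n=np.array([-.0807,.9967]);O=np.array([.577,-.266])
def load(f):
    z=np.load(f);return z['p'],cloud(z['d'],*[z[k] for k in(('K','x','R') if 'K' in z else('camera_matrix','xyz','rotation'))])
def prof(f,lo=.064,hi=.078,w=.015,br=90):
    p,P=load(f);a=(P[...,:2]-O)@e;b=(P[...,:2]-O)@n;m=(abs(b)<w)&(abs(a)<.2)&(P[...,2]>lo)&(P[...,2]<hi)&(p.mean(-1)>br)
    return a[m]
if __name__=='__main__':
    p,P=load('top0.npz');a=(P[...,:2]-O)@e;b=(P[...,:2]-O)@n
    m=(abs(b)<.02)&(P[...,2]>.052)&(P[...,2]<.08);print('top0 deck+plate a range',np.percentile(a[m],[0.5,99.5]))
    for o in(0.035,-.035):
        m=(abs(b-o)<.006)&(P[...,2]>.06)&(P[...,2]<.08);print('rib',o,np.percentile(a[m],[1,99]))
    x=prof('top0.npz');print('top0 plate',np.percentile(x,[.5,99.5]))
    p,P=load('scene0.npz');print('scene0 plate',np.percentile(prof('scene0.npz'),[.5,99.5]))
    p,P=load('bwrist.npz');x=prof('bwrist.npz',.066,.073,.025,60);print('wrist rear',len(x),np.percentile(x,[99,99.8]))
    from plant import eyes
    p,d=eyes.snapshot('scene');c=eyes.camera_params('scene');np.savez('s1.npz',p=p,d=d,K=c['camera_matrix'],x=c['xyz'],R=c['rotation'])
    cv2.imwrite('pics/s1.png',cv2.resize(p[180:320,200:370,::-1],None,fx=4,fy=4))
    x=prof('s1.npz',br=60);print('scene now',np.percentile(x,[.5,99.5]))
E
python3 ends.py
```

```text
top0 deck+plate a range [-0.09595862  0.4434544 ]
rib 0.035 [-0.09500667  0.13986464]
rib -0.035 [-0.09396087  0.39554048]
top0 plate [-0.07619797  0.14246739]
scene0 plate [-0.07512802  0.07273614]
wrist rear 4773 [0.14204953 0.14212438]
scene now [-0.11965265  0.14265834]
```

View pics/s1.png

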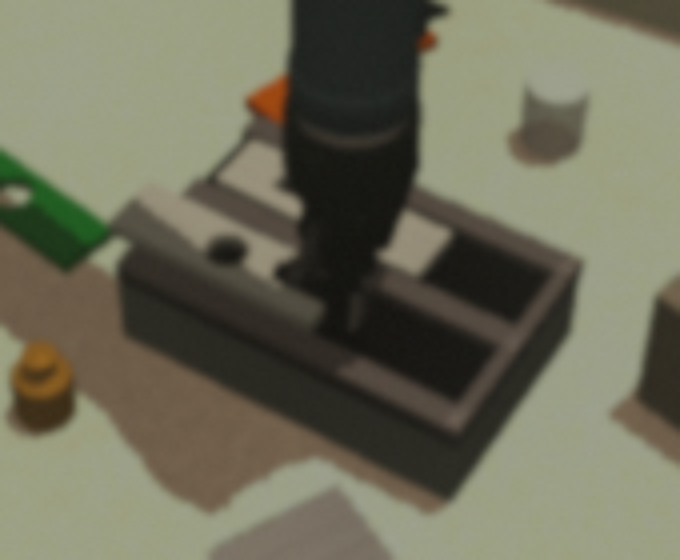

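The plate now overhangs by about 25 mm (front end at a = -0.120, rack edge at -0.095). It needs another 25 mm.

Request:
jog_arm(
  moves=[
    [[-0.6,0,0,0,0,0,1],[-0.6,0,0,0,0,0,1],[-0.6,0,0,0,0,0,1],[-0.4,0,0,0,0,0,1],[-0.3,0,0,0,0,0,1],[0,0,0,0,0,0,1],[0.5,0,0,0,0,0,1],[0,0,-4,0,0,0,1],[0,0,-5,0,0,0,1],[0,0,-5,0,0,0,0.3]],
  ],
)

```text
t: 6.0
tool_pos: [0.5979, -0.2653, 0.221]
tcp_rot: [[0.997, 0.081, -0.0], [0.081, -0.997, 0.0], [-0.0, -0.0, -1.0]]
ft_force: [0.4, -1.5, 0.0]
grip_width: 0.0173
```

```bash
python3 look.py c scene wrist; python3 - <<'E'
from ends import *
print(np.percentile(prof('cscene.npz',br=60),[.5,2,98,99.5]));print(np.percentile(prof('cwrist.npz',.066,.073,.015,60),[1,99]))
E
```

```text
6.0 [ 0.5979 -0.2653  0.221 ] [[0.997, 0.081, -0.0], [0.081, -0.997, 0.0], [-0.0, -0.0, -1.0]] [ 0.4 -1.5  0. ] 0.01728598025923923
scene round_hole_plate 0.83 [138. 288. 172. 346.] z [0.    0.009 0.012] [ 456.2 -531.7] [ 50.3 162.9] 36.4
scene round_hole_plate 0.81 [290. 181. 309. 200.] z [0.001 0.008 0.013] [520.6 -92.5] [ 44.7 323.4] 26.5
scene round_hole_plate 0.78 [179. 211. 227. 246.] z [0.    0.008 0.011] [ 344.3 -268.2] [ 55.2 165.3] 84.8
scene round_hole_plate 0.77 [221. 223. 276. 256.] z [0.063 0.068 0.072] [ 509.6 -271.1] [150.1  48.1] 4.6
scene slot_plate 0.78 [254. 217. 312. 250.] z [0.06  0.068 0.072] [ 561.9 -196.8] [152.3  53.5] 3.5
wrist round_hole_plate 0.91 [428. 270. 550. 339.] z [-0.001  0.007  0.008] [ 453.  -541.2] [ 58.1 140.2] 33.9
wrist round_hole_plate 0.89 [244. 355. 287. 389.] z [-0.001  0.008  0.01 ] [ 464.1 -275.5] [ 48.7 290.8] 87.7
wrist round_hole_plate 0.88 [248. 217. 292. 354.] z [0.066 0.067 0.069] [ 503.6 -269.5] [151.8  45.8] 4.9
wrist round_hole_plate 0.84 [  4. 259. 140. 320.] z [0.001 0.008 0.01 ] [445.6 -32.1] [151.   46.5] 79.4
wrist slot_plate 0.87 [170. 152. 226. 309.] z [0.063 0.067 0.068] [ 556.8 -205.5] [150.8  63. ] 3.5
[-0.14206465 -0.14074198  0.13975191  0.14195874]
[-0.14655238  0.13773489]
```

The plate overhangs about 49 mm, a third of its length, and the slot plate is still at about (562,-196) mm. I'll move above the overhanging end and open the gripper.

Request:
jog_arm(
  moves=[
    [[-4.8,0,0,0,0,0,0],[-4.8,0,0,0,0,0,0],[-4.8,-0.1,0,0,0,0,0],[0,0,0,0,0,0,0],[0,0,4,0,0,0,0],[0,0,2,0,0,0,0],[0,0,0,0,0,0,0],[0,0,0,0,0,0,0]],
  ],
)

```text
t: 7.3
tool_pos: [0.4549, -0.2761, 0.1599]
tcp_rot: [[0.997, 0.081, 0.0], [0.081, -0.997, 0.0], [0.0, -0.0, -1.0]]
ft_force: [0.8, 0.3, 0.1]
grip_width: 0.0856
```

```bash
python3 look.py d wrist; python3 - <<'E'
from ends import *
p,P=load('dwrist.npz');a=(P[...,:2]-O)@e;b=(P[...,:2]-O)@n
m=(P[...,2]>.064)&(P[...,2]<.075)&(p.mean(-1)>60)&(a>-.16)&(a<-.1)&(abs(b)<.04);print(np.percentile(a[m],[0,1]),np.percentile(b[m],[1,99]),m.sum())
E
```

```text
7.3 [ 0.4549 -0.2761  0.1599] [[0.997, 0.081, 0.0], [0.081, -0.997, 0.0], [0.0, -0.0, -1.0]] [0.8 0.3 0.1] 0.08564624936371511
wrist round_hole_plate 0.95 [  0. 156.  90. 228.] z [0.004 0.01  0.012] [440.  -68.4] [79.5 50.3] 79.1
wrist round_hole_plate 0.88 [472. 196. 560. 274.] z [0.003 0.01  0.011] [ 434.2 -509.3] [55.3 83.4] 34.6
wrist round_hole_plate 0.7 [230. 256. 298. 368.] z [0.009 0.01  0.011] [ 338.3 -271.1] [ 45.5 134.4] 84.6
wrist round_hole_plate 0.55 [236.  22. 311. 255.] z [0.069 0.07  0.072] [ 489.9 -270.6] [188.7  58.7] 5.0
wrist slot_plate 0.66 [118.   0. 207. 178.] z [0.065 0.07  0.072] [ 534.9 -197.8] [107.8  48.3] 3.9
[-0.1458448  -0.14495521] [-0.0198852  0.023204 ] 3735
```

View pics/dwrist.png

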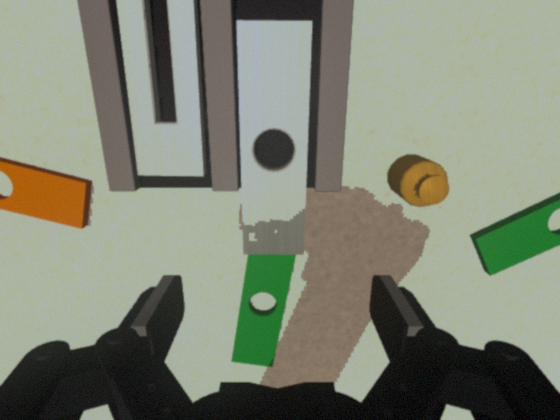

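The wrist picture shows the plate's end at (273,253) overhanging clear of the rack edge (row 190), centred between the open fingers. The green plate is far below it on the bench. I'll descend and grip.

Request:
jog_arm(
  moves=[
    [[-0.2,-0.1,3,0,0,0,0],[0,0,4,0,0,0,0],[0,0,2,0,0,0,0],[0,0,1,0,0,0,0],[0,0,0,0,0,0,0.3],[0,0,0,0,0,0,0.6],[0,0,0,0,0,0,1],[0,0,0,0,0,0,1],[0,0,0,0,0,0,1],[0,0,0,0,0,0,1]],
  ],
)

```text
t: 8.7
tool_pos: [0.4531, -0.276, 0.0612]
tcp_rot: [[0.997, 0.081, 0.002], [0.081, -0.997, -0.001], [0.002, 0.001, -1.0]]
ft_force: [-0.9, -0.2, 7.2]
grip_width: 0.0429
```

Request:
jog_arm(
  moves=[
    [[0,0,0,0,0,0,1],[0,0,-0.5,0,0,0,1],[0,0,-0.7,0,0,0,1],[0,0,-1.2,0,0,0,1],[0,0,-2,0,0,0,1],[0,0,-2,0,0,0,1],[0,0,-2,0,0,0,1],[0,0,-1,0,0,0,1],[0,0,0,0,0,0,1],[0,0,0,0,0,0,1]],
  ],
)

```text
t: 9.95
tool_pos: [0.4513, -0.2751, 0.153]
tcp_rot: [[0.997, 0.081, -0.001], [0.081, -0.997, 0.001], [-0.001, -0.001, -1.0]]
ft_force: [-0.1, 0.3, -1.3]
grip_width: 0.0433
```

```bash
cat > tilt.py <<'E'
from ends import *
import sys
# plane fit of held plate in the wrist view, expressed relative to TCP
from plant import bot
o=bot.get_obs();T=o['tool_pos'];R=o['tcp_rot']
p,P=load(sys.argv[1]);L=(P-T)@R
m=(L[...,0]>-.03)&(L[...,0]<.14)&(abs(L[...,1])<.017)&(L[...,2]>-.03)&(L[...,2]<.04)&(p.mean(-1)>50)
Q=L[m]; k=np.polyfit(Q[:,0],Q[:,2],1); r=Q[:,2]-np.polyval(k,Q[:,0]); Q=Q[abs(r)<.004];k=np.polyfit(Q[:,0],Q[:,2],1)
w=L[(L[...,0]>.02)&(L[...,0]<.12)&(abs(L[...,1])<.035)&(L[...,2]>-.03)&(L[...,2]<.04)]
print('n',len(Q),'tilt deg',np.degrees(np.arctan(k[0])),'tool z of top at TCP',k[1],'x range',np.percentile(Q[:,0],[1,99]),'y',np.percentile(w[:,1],[1,99]))
E
python3 look.py e wrist scene; python3 tilt.py ewrist.npz
```

```text
9.95 [ 0.4513 -0.2751  0.153 ] [[0.997, 0.081, -0.001], [0.081, -0.997, 0.001], [-0.001, -0.001, -1.0]] [-0.1  0.3 -1.3] 0.04325623119278769
wrist round_hole_plate 0.94 [198.   0. 338. 351.] z [0.159 0.161 0.162] [ 436.3 -274.2] [306.1 104.9] 5.6
wrist round_hole_plate 0.75 [477. 197. 559. 272.] z [0.003 0.009 0.011] [ 431.3 -505.4] [55.2 75.5] 34.4
wrist round_hole_plate 0.6 [  0. 159.  91. 224.] z [0.003 0.01  0.011] [438.7 -70.7] [74.6 50.7] 79.0
wrist round_hole_plate 0.57 [230. 352. 279. 367.] z [0.009 0.01  0.011] [ 343.6 -275.7] [ 43.4 169.4] 80.8
wrist slot_plate 0.68 [112.   0. 205. 174.] z [0.065 0.07  0.071] [ 533.3 -196.9] [99.3 49.2] 3.8
scene round_hole_plate 0.91 [139. 286. 174. 346.] z [0.002 0.009 0.012] [ 457.  -536.3] [ 48.9 152.4] 33.9
scene round_hole_plate 0.85 [258. 180. 311. 212.] z [-0.001  0.008  0.012] [448.  -55.7] [ 86.2 218. ] 2.5
scene round_hole_plate 0.81 [227. 198. 276. 231.] z [-0.001  0.159  0.162] [ 466.7 -200.9] [127.9 280.1] 41.6
scene round_hole_plate 0.74 [179. 208. 227. 248.] z [0.    0.008 0.012] [ 348.8 -272.1] [ 47.3 154.1] 83.9
scene slot_plate 0.7 [271. 226. 314. 248.] z [0.059 0.068 0.071] [ 585.6 -196.6] [102.9  49.9] 2.8
n 28849 tilt deg 0.4586195747046283 tool z of top at TCP -0.007967595041046032 x range [-0.01932508  0.11206333] y [-0.02319679  0.02021011]
```

View pics/ewrist.png

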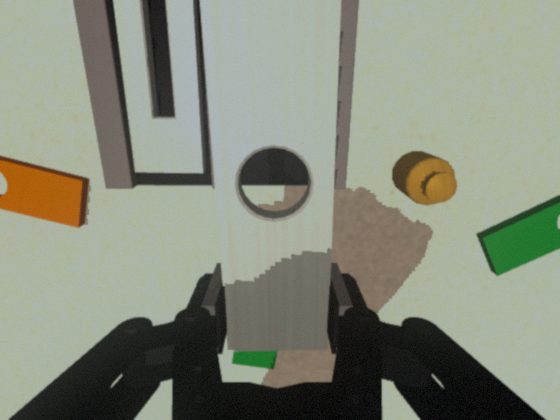

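The plate is held level (tilt 0.5°), with its round hole at (275,182), and the slot plate hasn't moved. I'll carry it to the pan.

Request:
jog_arm(
  moves=[
    [[0,0,-2,0,0,0,1],[0.3,-1.5,-2,0,0,0,1],[0.8,-2.5,0,0,0,0,1],[1,-3.5,0,0,0,0,1],[1.2,-4,0,0,0,0,1],[1.2,-4,0,0,0,0,1],[1.2,-4,0,0,0,0,1],[1.2,-4,0,0,0,0,1],[1.2,-4,0,0,0,0,1],[1.2,-4,0,0,0,0,1]],
  ],
)

```text
t: 11.5
tool_pos: [0.5194, 0.0473, 0.1937]
tcp_rot: [[0.997, 0.081, -0.0], [0.081, -0.997, 0.0], [-0.0, -0.0, -1.0]]
ft_force: [0.9, -0.5, -0.7]
grip_width: 0.043
```

Request:
jog_arm(
  moves=[
    [[1.2,-4,0,0,0,0,1],[1.2,-4,0,0,0,0,1],[1,-3,0,0,0,0,1],[0.8,-2,0,0,0,0,1],[0.5,-1,0,0,0,0,1],[0,0,0,0,0,0,1],[0,0,0,0,0,0,1]],
  ],
)

```text
t: 12.38
tool_pos: [0.5549, 0.1874, 0.1935]
tcp_rot: [[0.997, 0.078, -0.001], [0.078, -0.997, -0.001], [-0.001, 0.001, -1.0]]
ft_force: [-1.1, 0.7, -1.3]
grip_width: 0.0428
```

```bash
python3 look.py f wrist top|head -3; python3 tilt.py fwrist.npz
```

```text
12.375 [0.5549 0.1874 0.1935] [[0.997, 0.078, -0.001], [0.078, -0.997, -0.001], [-0.001, 0.001, -1.0]] [-1.1  0.7 -1.3] 0.042783958742374444
wrist round_hole_plate 0.9 [199.   1. 337. 349.] z [0.2   0.202 0.203] [510.3 186.4] [ 94.3 318.5] 85.0
wrist round_hole_plate 0.57 [395. 262. 540. 328.] z [0.002 0.01  0.011] [445.  -37.8] [162.8  51.8] 79.4
n 28860 tilt deg 0.4573618321464828 tool z of top at TCP -0.00805485583388688 x range [-0.01885827  0.11248626] y [-0.02135966  0.02194842]
```

Request:
jog_arm(
  moves=[
    [[0.2,-1.5,0,0,0,0,1],[0.2,-1.8,0,0,0,0,1],[0.0,-1.0,0,0,0,0,1],[0,0,2,0,0,0,1],[0,0,3,0,0,0,1],[0,0,3,0,0,0,1],[0,0,2,0,0,0,1],[0,0,1,0,0,0,1],[0,0,0,0,0,0,1],[0,0,0,0,0,0,1]],
  ],
)

```text
t: 13.92
tool_pos: [0.5563, 0.2331, 0.0849]
tcp_rot: [[0.997, 0.081, 0.002], [0.081, -0.997, 0.001], [0.002, -0.001, -1.0]]
ft_force: [1.0, -0.0, -0.2]
grip_width: 0.0431
```

```bash
python3 look.py g wrist scene|head -2; python3 tilt.py gwrist.npz; python3 - <<'E'
import cv2,numpy as np
a=cv2.imread('pics/gwrist.png')[:,60:500];b=cv2.imread('pics/gscene.png')[110:220,310:430]
cv2.imwrite('pics/g.png',np.hstack([a[:,:400],cv2.resize(b,(400,420))]))
E
```

```text
13.925 [0.5563 0.2331 0.0849] [[0.997, 0.081, 0.002], [0.081, -0.997, 0.001], [0.002, -0.001, -1.0]] [ 1.  -0.  -0.2] 0.04308928385505451
wrist round_hole_plate 0.9 [495. 334. 560. 398.] z [0.001 0.01  0.011] [453.8  14.4] [58.8 54.1] 79.6
n 28493 tilt deg 0.2775308415509791 tool z of top at TCP -0.008929452743038005 x range [-0.01803487  0.11329452] y [-0.03392123  0.03399984]
```

View pics/g.png

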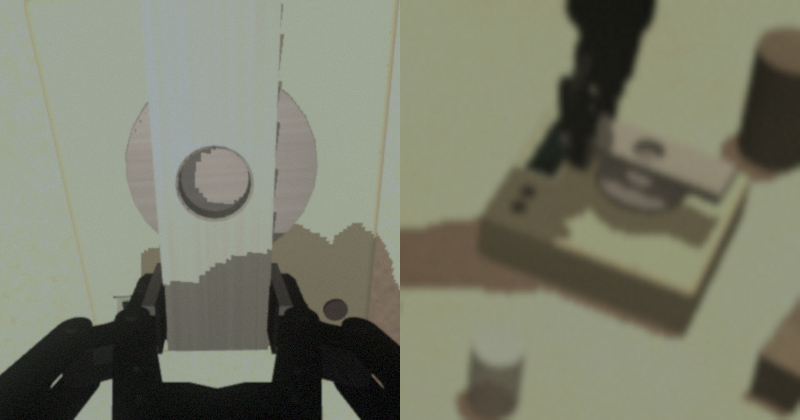

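The plate is above the pan, with the pan disc visible on both sides (crop x 126–317) and under the hole. I'll check the centring in numbers.

```bash
python3 - <<'E'
from ends import *
from plant import bot
from scipy.optimize import least_squares
o=bot.get_obs();T=o['tool_pos'];R=o['tcp_rot']
p,P=load('gwrist.npz');m=(P[...,2]>.066)&(P[...,2]<.0755)&(np.hypot(P[...,0]-.6115,P[...,1]-.2355)<.06)
print(m.sum(),np.median(P[m][:,2]))
# side boundary points: extremes in tool y per tool-x bin
L=(P[m]-T)@R; pts=[]
for x in np.arange(.03,.08,.002):
    q=L[abs(L[:,0]-x)<.001]
    if len(q)>20:
        for y in(q[:,1].min(),q[:,1].max()):
            if abs(y)>.028: pts.append((x,y))
pts=np.array(pts)
r=least_squares(lambda c:np.hypot(*(pts-c).T)-.042,[.055,0],loss='soft_l1',f_scale=.001);print('pan centre in tool',r.x,len(pts))
g=L=(P-T)@R;h=(abs(L[...,1])<.03)&(L[...,2]<-.003)&(L[...,2]>-.015)
print('plate front x',np.percentile(L[h&(L[...,0]>-.03)][:,0],.5))
for x in(.02,.08,.1):
    q=L[h&(abs(L[...,0]-x)<.004)][:,1];print('plate y',x,q.min(),q.max())
E
```

```text
10509 0.07003483970502372
pan centre in tool [0.05499834 0.00165225] 50
plate front x -0.01908026140341234
plate y 0.02 -0.022683667206259597 0.02156419896883633
plate y 0.08 -0.023857230658847574 0.020613671840361607
plate y 0.1 -0.02408730831349033 0.020204274831703915
```

Request:
jog_arm(
  moves=[
    [[-0.1,0.25,0,0,0,0,1],[0,0,0.5,0,0,0,1],[0,0,0.3,0,0,0,1],[0,0,0.15,0,0,0,1],[0,0,0,0,0,0,1],[0,0,0,0,0,0,1]],
  ],
)

```text
t: 14.98
tool_pos: [0.5546, 0.2301, 0.0743]
tcp_rot: [[0.997, 0.081, 0.0], [0.081, -0.997, 0.0], [0.0, -0.0, -1.0]]
ft_force: [-0.4, -0.4, -0.5]
grip_width: 0.0429
```

Request:
jog_arm(
  moves=[
    [[0,0,0.1,0,0,0,1],[0,0,0,0,0,0,1],[0,0,0,0,0,0,1]],
  ],
)

```text
t: 15.35
tool_pos: [0.5545, 0.23, 0.0733]
tcp_rot: [[0.997, 0.081, 0.0], [0.081, -0.997, 0.0], [0.0, -0.0, -1.0]]
ft_force: [0.2, 0.3, -1.2]
grip_width: 0.0428
```

Request:
jog_arm(
  moves=[
    [[0,0,0.1,0,0,0,1],[0,0,0,0,0,0,1],[0,0,0,0,0,0,1]],
  ],
)

```text
t: 15.72
tool_pos: [0.5545, 0.23, 0.0723]
tcp_rot: [[0.997, 0.081, -0.0], [0.081, -0.997, -0.0], [-0.0, -0.0, -1.0]]
ft_force: [-0.0, 0.3, -1.5]
grip_width: 0.0428
```

Request:
jog_arm(
  moves=[
    [[0,0,0.1,0,0,0,1],[0,0,0,0,0,0,1],[0,0,0,0,0,0,1]],
  ],
)

```text
t: 16.1
tool_pos: [0.5547, 0.2301, 0.0715]
tcp_rot: [[0.997, 0.081, 0.0], [0.081, -0.997, 0.0], [0.0, -0.0, -1.0]]
ft_force: [-0.5, -0.5, -0.5]
grip_width: 0.0428
```

```bash
python3 look.py i wrist|head -1; python3 tilt.py iwrist.npz
```

```text
16.1 [0.5547 0.2301 0.0715] [[0.997, 0.081, 0.0], [0.081, -0.997, 0.0], [0.0, -0.0, -1.0]] [-0.5 -0.5 -0.5] 0.04283126812173799
n 28995 tilt deg 0.0591180579588125 tool z of top at TCP -0.008321120905852955 x range [-0.01885402  0.11242202] y [-0.03412525  0.03410538]
```

Request:
jog_arm(
  moves=[
    [[0,0,0.07,0,0,0,1],[0,0,0,0,0,0,1],[0,0,0,0,0,0,1]],
  ],
)

```text
t: 16.62
tool_pos: [0.5547, 0.2301, 0.0714]
tcp_rot: [[0.997, 0.081, 0.0], [0.081, -0.997, -0.0], [0.0, 0.0, -1.0]]
ft_force: [-2.1, -0.9, 5.4]
grip_width: 0.0427
```

Contact: 5.4 N upward, and the descent has stopped. I'll release gradually.

Request:
jog_arm(
  moves=[
    [[0,0,0,0,0,0,0.45],[0,0,0,0,0,0,0.4],[0,0,0,0,0,0,0.3],[0,0,0,0,0,0,0.15],[0,0,0,0,0,0,0],[0,0,0,0,0,0,0],[0,0,0,0,0,0,0]],
  ],
)

```text
t: 17.5
tool_pos: [0.5545, 0.23, 0.0706]
tcp_rot: [[0.997, 0.081, 0.0], [0.081, -0.997, 0.0], [0.0, -0.0, -1.0]]
ft_force: [-0.4, -0.1, 0.0]
grip_width: 0.0854
```

Request:
jog_arm(
  moves=[
    [[0,0,-1,0,0,0,0],[0,0,-2,0,0,0,0],[0,0,-3,0,0,0,0],[0,0,-4,0,0,0,0],[0,0,-4,0,0,0,0],[-4,0,-3,0,0,0,0],[-5,0,0,0,0,0,0],[-3,0,0,0,0,0,0],[0,0,0,0,0,0,0],[0,0,0,0,0,0,0]],
  ],
)

```text
t: 18.75
tool_pos: [0.4361, 0.2205, 0.242]
tcp_rot: [[0.997, 0.08, 0.003], [0.08, -0.997, 0.001], [0.003, -0.001, -1.0]]
ft_force: [0.1, 0.1, 0.4]
grip_width: 0.0854
```

```bash
python3 look.py j wrist scene; python3 - <<'E'
import cv2,numpy as np
a=cv2.imread('pics/jwrist.png');b=cv2.imread('pics/jscene.png')[120:310,220:430]
cv2.imwrite('pics/j.png',np.hstack([cv2.resize(a,(400,300)),cv2.resize(b,(332,300))]))
E
```

```text
18.75 [0.4361 0.2205 0.242 ] [[0.997, 0.08, 0.003], [0.08, -0.997, 0.001], [0.003, -0.001, -1.0]] [0.1 0.1 0.4] 0.08543054779341368
wrist round_hole_plate 0.82 [430. 147. 560. 218.] z [0.003 0.009 0.011] [447.  -37.5] [162.7  46.8] 79.1
wrist round_hole_plate 0.81 [245.   1. 304.  84.] z [0.078 0.079 0.081] [563.4 232. ] [60.2 47.4] 4.2
scene round_hole_plate 0.97 [262. 180. 308. 214.] z [0.001 0.008 0.012] [453.3 -32.7] [154.6  58.4] 82.9
scene round_hole_plate 0.97 [141. 290. 175. 349.] z [-0.001  0.009  0.012] [ 456.9 -536.3] [ 52.4 155.6] 35.4
scene round_hole_plate 0.74 [358. 144. 409. 166.] z [0.069 0.078 0.082] [601.6 254.3] [168.7  97.9] 3.9
scene round_hole_plate 0.65 [178. 208. 228. 248.] z [-0.     0.008  0.011] [ 350.2 -267.2] [ 59.1 152.5] 85.3
scene slot_plate 0.62 [255. 219. 312. 250.] z [0.062 0.068 0.072] [ 561.2 -200.4] [151.8  49.7] 4.0
```

View pics/j.png

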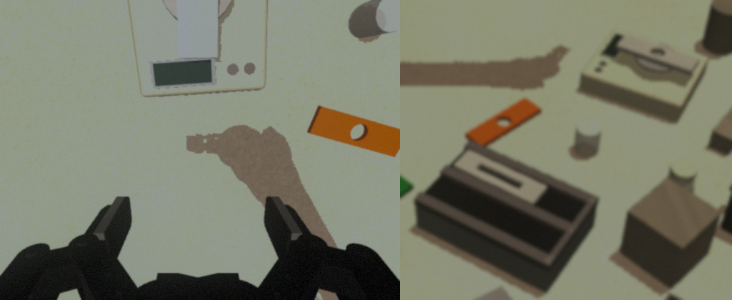

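The plate lies flat on the pan, with its top at z 0.079–0.080 and its near end at x about 0.534, so its centre is within about 3 mm of the pan's middle. The slot plate is unmoved and the gripper is clear.

```bash
python3 -c "
from plant import bot
print(bot.close_job(), bot.get_obs()['t'])"
```

```text
the job is handed in; nothing more can be done
the job is handed in; nothing more can be done
```

The round-hole plate is lying flat on the balance pan, and I handed the job in at about 19 s of the 51 s allowed. No verdict was reported.

- **Slide:** I pushed the plate along its lane from behind with closed fingers until it overhung the rack's front edge by about 50 mm, a third of its length.
- **Lift:** I gripped the overhanging end across its 44 mm width and lifted it. It stayed level to within 0.5° while held.
- **Set down:** I lowered it until the wrist force showed contact, about 5 N, then opened the fingers slowly and backed away.

**Last checks:**
- The plate's top is at z 0.079–0.080 m (0.080 expected), and its centre is within about 3 mm of the pan's middle. I estimated the centre from the plate's near end.
- A scene-camera fit of the plate's centre came out about 20 mm off in y. Its outline was too big (169 x 98 mm against 150 x 44), so I ignored it in favour of the wrist camera.
- The slot plate is where it was, within measurement scatter of about 4 mm. The green and orange plates were not touched.
- The gripper was open and clear of everything, with wrist force about 0 N.

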